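Take the check weight off the safety hook and stand it in its rest

TASK

Take the brass check weight off the safety hook: hold it by its blue grip and use the weight's own cross bar to press the hook's sprung keeper all the way back, then lift the bar out behind the hook's nose and carry the weight off over the front. Be gentle with the hook (never strain it or touch it with the fingers), then set the weight down softly and upright, fully home in the round recess of the grey rest, and let go. Leave the other things on the bench where they are.

Things in the scene. Friction and masses are not known exactly. Their poses are not given: they have to be found in the camera images.
- stand: Grey base plate 165 x 80 x 12 mm, fixed, with a steel post (top 180 mm high, at x = +88 mm) and a yellow hook on an arm reaching forward. Origin on the bench under the nominal place of the hung bar; x runs back along the arm, nose to post; z up. The hook with keeper and stop is clamped up to 14 mm further forward or back than its nominal x, differently each time, unmeasured.
- hook_seat (a point): Nominal middle of the hook's flat seat, 145 mm above the bench, the stand's axes; fixed to the stand, so it does not show the hook's unmeasured shift of up to 14 mm along x. The arm is 14 mm wide and 12 mm deep below this point; the keeper's pivot, 24 mm wide, reaches 21 mm below it at x = +22.5 mm. More than 12 N between weight and hook harms the hook.
- hook_nose (a point): Nominal tip of the hook's overhanging nose, 15.5 mm behind the seat's middle (stand's x), at its top, 23 mm above the seat; the nose is 8 mm thick and reaches 45 mm forward from here. It covers the bar (5 mm above it), so lifting straight up jams. The bar is free to rise only once its centre is 5 mm or more behind this tip. Same unmeasured shift.
- hook_keeper (a point): Nominal closed face of the steel keeper leaf behind the bar, 19.5 mm behind the seat's middle, 5 mm above the seat. Leaf 22 mm wide, top 28 mm over the seat, hinged below; sprung to the nose. The bar presses it back: 2 N at first, 3.5 N at its hard stop (over 6 N: stop), bar centre then 7.5 mm behind the nose tip. Stay within 2 mm of the stop while rising 30 mm. Same shift.
- weight: Brass check weight, 50 mm in diameter, 36 mm high, 3 mm bevel at the foot, about 0.35 kg, hung on the hook. Origin centre of its underside, z up; x front to back along the hook arm, y along its cross bar. Ladder frame of 8 mm rod, sides at y = +-24 mm, top rod at z = 142 mm; cross bar 10 mm round at z = 110 mm. The arm passes under the bar; space open down to z = 36 mm.
- weight_bar (a point): Centre of the weight's cross bar, 110 mm above the weight's underside.
- weight_grip (a point): Centre of the blue grip block on top of the weight's frame, 160 mm above the weight's underside: 16 mm thick along the weight's x, 30 mm wide along its y, 36 mm high. Grip it from above across its thickness, fingers in front and behind; the hook's nose and keeper end 27 to 32 mm below this point.
- rest: Grey square plastic rest 100 x 100 x 18 mm, fixed, origin at the centre of its underside, with a round recess in the middle, 56 mm in diameter and 10 mm deep (floor 8 mm above the bench), for the 50 mm foot of the weight; 2 mm bevel at the mouth.
- petri_1: Closed petri dish 91 mm across, 15 mm high, at the back; origin centre of underside. Leave alone.
- petri_3: Closed petri dish 91 mm across, 15 mm high, near the robot; origin centre of underside. Leave alone.
- beaker: Small clear beaker 54 x 56 x 69 mm at the right; origin centre of underside. Leave alone.
- dropper: Dropper bottle 37 mm across, 133 mm high, at the right; origin centre of underside. Leave alone.
- pack_2: Small white carton 27 x 62 x 76 mm at the left; origin centre of underside. Leave alone.

How it is judged (in metres and radians):
On the way, in this order (a step that is already met when the one before it is completed fails the run):
1. the bar has been pushed back against the keeper and is still below the hook's nose (x of weight_bar in the frame of stand above 0.0055 m and z of weight_bar in the frame of stand below 0.159 m), for 0.1 s.
2. the weight is off the hook (horizontal distance between weight_bar and stand above 0.06 m and height (world z) of weight_bar above 0.1 m), for 0.1 s.
At the end, for the whole second after the job is handed in: The weight stands at rest in the recess of the grey rest: its underside on the recess floor (within 2.5 mm in height), its centre within 5.5 mm of the rest's, upright within 0.06 rad (horizontal distance between weight and rest below 0.0055 m and z of weight in the frame of rest between 0.005 and 0.0105 m and angle between weight's own z axis and vertical below 0.06 rad and linear speed of weight below 0.02 m/s); the robot touches nothing.
It fails at once if the weight and the hook (its seat, nose or keeper) press on each other with more than 12 N (contact force between weight and stand above 12 N).
It fails at once if the fingers push the hook, its keeper or the stand (more than 3 N) (contact force between the fingers and stand above 3 N).
It fails at once if the weight is dropped or pressed hard on the rest (more than 40 N) (contact force between weight and rest above 40 N).
It fails at once if another thing on the bench is moved by more than 20 mm (distance of any of petri_1, petri_3, beaker, dropper, pack_2 from where it was at the start of the episode above 0.02 m).
It also fails if it takes over 54 s, if anything falls off the work surface, if the arm or the gripper's body presses on something with over 40 N, if the wrist force passes 120 N, or if a joint passes its speed limit or range.

ROBOT

A 6-joint arm with a two-finger parallel gripper is mounted at the origin on a cart in front of the work surface, level with it; the furniture and walls round the work are solid. World frame = base frame: x ahead of the robot, y to its left, z up, the work surface at z = 0. Lengths are in mm, angles in rad, forces in N, time in s.
With the tool pointing down it reaches from about 350 to 925 mm from the base axis. Payload 6.4 kg.
Tool frame: the origin (TCP) lies at the very end of the fingers, on their centre line; the grasp point (between the pads) lies 19 mm behind it; z points along the fingers, y is the line along which they close (so a half turn about z gives the same grasp; the last joint's range is limited). The gripper opens to 94 mm and grips with 3 to 60 N. Pads are 16 mm wide; open, the fingers measure 119 mm over their backs; the gripper's body (75 mm by 177 mm) begins 78 mm behind the grasp point.
Start: joints at [-1.485, 0.245, 1.558, -0, 1.339, -0.174], TCP at [166.981, -628.197, 205.455] pointing down, gripper open.
Joint ranges: [-3.13, 3.13], [-1.02, 2.26], [0.13, 2.54], [-0.95, 4.09], [0.21, 2.88], [-2.74, 2.74]. Speed limits (rad/s): [2.57, 2.57, 3.14, 3.14, 3.14, 3.14].

INTERFACE

Orientations are given as [roll, pitch, yaw] about the fixed x, y, z axes, in that order (R = Rz(yaw) Ry(pitch) Rx(roll)).
In Python, from bench import arm gives the robot as it stands.
- The arm moves only by the tool play_rows, never from a script. Its argument "targets" is a list of rows, each a list of 3 entries, a list of its own where there are three numbers: the shift along the tool's x, y, z in cm, then the turn, a rotation vector about the tool's x, y, z in units of 8 degrees (1.0 is 8 degrees), then the opening, from -1 (shut) to 1 (fully open). A call has 1 to 10 rows; each row shifts and turns the commanded pose from where the row before left it, along the tool's axes as they then stand; what a row does not reach is not made up. A row lasts 1/10 s, in which the tool goes at most 50 mm and 8.59 degrees, less where a joint would pass 70% of its speed; a pose out of reach is approached as far as the arm can. A call with a gripper value outside its range is refused whole. The fingers move at their own pace and stop on an object; "force" is the grip in N (left out, the last holds). Time passes only in rows, so rows that do not move let the fingers close. It gives the time, the measured TCP pose, the force, the opening and the grip force at its end, in the units of the state.
- arm.observe(): the state, without advancing time (a new reading comes with each control period).
- arm.grab_frame(name): name is "scene" or "top" or "wrist"; returns a dict with "color" (400x640x3 uint8, blue, green, red), "K" (3x3 intrinsics, pixels), "k1" (the pictures are not rectified: a ray, as slopes to the right and down, at radius r is drawn at 1 + k1 r^2 times it, then the intrinsics apply), "camera_from_world" (4x4, takes a point from world to camera coordinates). Camera axes: x right, y down, z forward; pixel columns grow to the right and rows downward; lengths in mm; the calibration is good to about 2 mm. A picture is of the moment at which its call begins. There is no depth.
- arm.close_job(): hands the job in; it is judged then, once.
Trained networks look in a picture, given as the dict that the camera call returned (one of the last four; its "shot" number tells which), for a name from the list of things; names that differ only in an ending like _2 or _b are one class to them, and where a whole thing is asked for, a point or a joint stands for the part that bears it (a point fixed in the world has none). Each returns a list of dicts, best first, with "confidence" (0 to 1); they miss things now and then, are a little off and sometimes report something else, mostly with a low value. They report only what shows in the picture. A call takes as long as a camera call.
- arm.trace(target, picture): "region" (400x640 bool, what is visible of it) and "bbox" ([left, top, right, bottom] in pixels, round what is visible of it).
- arm.landmark_of(target, picture): "pixel" ([column, row] in pixels: a listed point, or the origin of a listed thing).
The state is a dict: "time_s": time; "q": joint angles; "qd": joint speeds; "joint_torque": joint torques, N m; "eef_pos": TCP position; "tool_rot": TCP orientation; "force": force on the tool from outside, world axes, zero at the start; "ft_torque": the same for the moment, N m; "finger_gap": finger opening in mm; "finger_force": force on a finger pad.
Only numpy, scipy, OpenCV 4.12 (cv2) and the standard library are available. Lean on these libraries where they do the work, as an engineer would, in place of code of your own. Each camera call takes 0.05 s, during which the arm holds its last target. There are 200 camera calls.

## Working session

There is one attempt and no reset: what is moved stays moved. The work goes in short steps, Python scripts to look and compute and a tool call to move; the robot and the scene stay as the last step left them, time stands still between calls to the robot, and variables do not carry over. Pictures are saved under pics/ and viewed, at most 10 in all, crops included, and the job is handed in when it is done.

Besides the shell and the picture viewer there is one more tool, called as name([rows], argument=value, ...), one row to a line, values as JSON. play_rows: Moves the arm, as the interface text tells. Its arguments: {"type":"object","properties":{"targets":{"type":"array"},"force":{"type":"number"}},"required":["targets"]}

```bash
mkdir -p pics; ls
cat > h.py <<'E'
import numpy as np, cv2
from bench import arm
from scipy.optimize import least_squares
def project(P,f):
    P=np.atleast_2d(P); T=np.array(f["camera_from_world"]); K=np.array(f["K"])
    c=P@T[:3,:3].T+T[:3,3]; s=c[:,:2]/c[:,2:]
    s=s*(1+f["k1"]*(s**2).sum(1,keepdims=True))
    return s@K[:2,:2].T+K[:2,2]
def tri(obs,x0=(500,0,100)):
    r=lambda x: np.concatenate([project(x,f)[0]-p for f,p in obs])
    s=least_squares(r,x0); return s.x,np.abs(s.fun).max()
def onplane(f,p,z):
    return least_squares(lambda x: project([x[0],x[1],z],f)[0]-p,(500,0)).x
E
cat > a.py <<'E'
from h import *
F={n:arm.grab_frame(n) for n in("scene","top")}
for n,f in F.items(): cv2.imwrite(f"pics/{n}0.png",f["color"])
for n in F: print(n,np.round(np.linalg.inv(F[n]["camera_from_world"])[:3,3]))
for t in["stand","hook_seat","hook_nose","hook_keeper","weight","weight_bar","weight_grip","rest","petri_1","beaker","dropper","pack_2"]:
    o=[]
    for n,f in F.items():
        L=arm.landmark_of(t,f)
        print(t,n,[(np.round(l["pixel"],1).tolist(),round(l["confidence"],2)) for l in L[:3]])
        if L:o.append((f,np.array(L[0]["pixel"])))
    if len(o)==2: print("   ",np.round(tri(o)[0],1),round(tri(o)[1],2))
print(arm.observe())
E
python3 a.py
```

```text
pics
scene [-278. -784. 1432.]
top [ 462.  -48. 1704.]
stand scene [([283.7, 200.8], 0.92)]
stand top [([258.8, 199.3], 0.77)]
    [578.5 141.2 -22.7] 2.46
hook_seat scene [([278.3, 170.7], 0.82)]
hook_seat top [([250.2, 192.3], 0.79)]
    [586.8 155.4 134.2] 0.65
hook_nose scene [([282.5, 166.0], 0.84), ([280.2, 171.1], 0.38)]
hook_nose top [([253.1, 190.2], 0.86)]
    [592.6 140.9 164.2] 1.47
hook_keeper scene [([283.1, 168.9], 0.86)]
hook_keeper top [([253.3, 189.9], 0.87)]
    [595.3 142.4 145.7] 1.57
weight scene [([281.2, 191.9], 0.51)]
weight top [([259.2, 197.3], 0.52)]
    [577.1 137.9  34.9] 0.42
weight_bar scene [([282.6, 169.2], 0.56)]
weight_bar top [([254.0, 194.1], 0.66)]
    [582.7 136.9 157.2] 2.49
weight_grip scene [([275.3, 161.3], 0.56)]
weight_grip top [([250.0, 190.8], 0.74)]
    [583.4 152.6 188.7] 1.33
rest scene [([329.4, 244.8], 0.85)]
rest top [([347.0, 212.4], 0.82), ([251.8, 195.2], 0.74)]
    [ 522.8 -159.6   11. ] 1.1
petri_1 scene [([343.1, 187.2], 0.73)]
petri_1 top [([306.1, 247.1], 0.74), ([306.0, 145.4], 0.62)]
    [480.  -91.6 294.7] 35.83
beaker 
[... 334 characters left out ...]

{'time_s': 1.3, 'q': array([-1.48509126e+00,  2.45128640e-01,  1.55779366e+00,  1.07296146e-05,
        1.33868357e+00, -1.74090307e-01]), 'qd': array([5.73522502e-04, 1.71321430e-03, 1.03521724e-03, 9.01502941e-05,
       1.24618987e-04, 1.22408918e-03]), 'joint_torque': array([-2.49181840e-04, -4.15832555e+01, -3.14866662e+01,  6.85206614e-02,
        2.89467804e-02, -2.49162184e-06]), 'eef_pos': array([ 166.98994039, -628.20063204,  205.44033124]), 'tool_rot': array([-3.14158145e+00, -1.25729205e-05,  2.59792909e-01]), 'force': array([ 0.07843975,  0.63505205, -0.11252707]), 'ft_torque': array([-0.05185231,  0.06354016,  0.01051037]), 'finger_force': 0.0, 'finger_gap': 93.77087434419671}
```

Run:
```python
import cv2,numpy as np
s=cv2.imread("pics/scene0.png");t=cv2.imread("pics/top0.png")
a=cv2.resize(t[150:240,205:305],None,fx=4,fy=4,interpolation=2);b=cv2.resize(s[130:220,235:335],None,fx=4,fy=4,interpolation=2)
w=cv2.resize(t,(400,250));w2=cv2.resize(s,(400,240))
c=np.vstack([np.hstack([a,b]),np.hstack([w[:240],w2])]);cv2.imwrite("pics/c0.png",c);print(c.shape)
```

```text
(600, 800, 3)
```

View pics/c0.png

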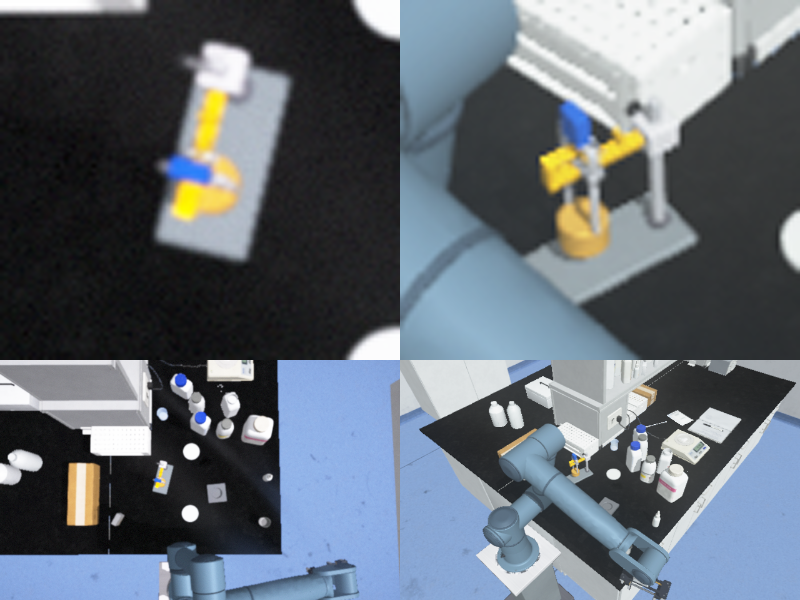

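```bash
cat >> h.py <<'E'
from scipy.spatial.transform import Rotation as R
def tool():
    s=arm.observe(); return np.array(s["eef_pos"]),R.from_euler("xyz",s["tool_rot"]),s
def plan(pos,yaw_deg):
    "shift in tool axes now (cm) and turn (units) to reach pos with tool down at yaw"
    p,r,s=tool(); tgt=R.from_euler("xyz",[np.pi,0,np.radians(yaw_deg)])
    print("pos",np.round(p,1),"rpy",np.round(np.degrees(s["tool_rot"]),1),"shift_cm",np.round(r.inv().apply(np.array(pos)-p)/10,2),"turn",np.round(np.degrees((r.inv()*tgt).as_rotvec())/8,2),"F",np.round(s["force"],2),"gap",round(s["finger_gap"],1))
E
python3 - <<'E'
from h import *
f=arm.grab_frame("wrist"); C=np.linalg.inv(f["camera_from_world"]); p,r,s=tool()
print("cam in tool",np.round(r.inv().apply(C[:3,3]-p)),"axes in tool\n",np.round(r.inv().as_matrix()@C[:3,:3],2)); print(f["K"],f["k1"])
plan([520,120,430],77)
E
```

```text
cam in tool [  72.   -0. -180.] axes in tool
 [[ 0.   -0.97 -0.25]
 [ 1.    0.   -0.  ]
 [ 0.   -0.25  0.97]]
[[291.06399045   0.         321.1678149 ]
 [  0.         291.06399045 200.08143328]
 [  0.           0.           1.        ]] -0.049386712092093846
pos [ 167.  -628.2  205.5] rpy [-180.    -0.    14.9] shift_cm [ 53.34 -63.24 -22.45] turn [-0.   -0.   -7.76] F [0.85 0.41 0.22] gap 94.1
```

play_rows([
  [[0, 0, -5], [0, 0, 0], 1],
  [[0, 0, -5], [0, 0, 0], 1],
  [[3.2, -3.8, -0.8], [0, 0, 0], 1],
  [[3.2, -3.8, -0.8], [0, 0, 0], 1],
  [[3.2, -3.8, -0.8], [0, 0, 0], 1],
  [[3.2, -3.8, -0.8], [0, 0, 0], 1],
  [[3.2, -3.8, -0.8], [0, 0, 0], 1],
  [[3.2, -3.8, -0.8], [0, 0, 0], 1],
  [[3.2, -3.8, -0.8], [0, 0, 0], 1],
  [[3.2, -3.8, -0.8], [0, 0, 0], 1],
])

```text
time_s: 2.35
eef_pos: [335.6, -269.0, 369.6]
tool_rot: [3.141, -0.001, 0.259]
force: [1.0, -0.9, -0.5]
finger_gap: 93.9
finger_force: 0.0
```

play_rows([
  [[3.2, -3.8, -0.8], [0, 0, 0], 1],
  [[3.2, -3.8, -0.8], [0, 0, 0], 1],
  [[3.2, -3.8, 0], [0, 0, 0], 1],
  [[3.2, -3.8, 0], [0, 0, 0], 1],
  [[3.2, -3.8, 0], [0, 0, 0], 1],
  [[0, 0, 0], [0, 0, -1], 1],
  [[0, 0, 0], [0, 0, -1], 1],
  [[0, 0, 0], [0, 0, -1], 1],
  [[0, 0, 0], [0, 0, -1], 1],
  [[0, 0, 0], [0, 0, -1], 1],
])

```text
time_s: 3.35
eef_pos: [440.7, -46.6, 385.1]
tool_rot: [3.141, -0.0, 0.964]
force: [0.2, 0.3, 0.2]
finger_gap: 93.9
finger_force: 0.0
```

play_rows([
  [[0, 0, 0], [0, 0, -1], 1],
  [[0, 0, 0], [0, 0, -1], 1],
  [[0, 0, 0], [0, 0, -0.8], 1],
  [[0, 0, 0], [0, 0, 0], 1],
])

```text
time_s: 3.75
eef_pos: [440.7, -46.7, 385.0]
tool_rot: [3.141, 0.0, 1.349]
force: [0.2, -0.4, -0.8]
finger_gap: 93.7
finger_force: 0.0
```

```bash
python3 -c "
from h import *
plan([580,160,370],77)"
```

```text
pos [440.7 -46.7 385. ] rpy [180.    0.   77.3] shift_cm [23.23  9.03  1.51] turn [0.   0.   0.03] F [ 0.25 -0.41 -0.81] gap 93.7
```

play_rows([
  [[4.6, 1.8, 0.3], [0, 0, 0], 1],
  [[4.6, 1.8, 0.3], [0, 0, 0], 1],
  [[4.6, 1.8, 0.3], [0, 0, 0], 1],
  [[4.6, 1.8, 0.3], [0, 0, 0], 1],
  [[4.6, 1.8, 0.3], [0, 0, 0], 1],
  [[0, 0, 0], [0, 0, 0], 1],
  [[0, 0, 0], [0, 0, 0], 1],
])

```text
time_s: 4.45
eef_pos: [579.2, 158.4, 369.1]
tool_rot: [-3.14, 0.001, 1.349]
force: [-0.0, -0.3, 0.5]
finger_gap: 94.0
finger_force: 0.0
```

```bash
cat > w.py <<'E'
import sys
from h import *
f=arm.grab_frame("wrist"); cv2.imwrite(f"pics/{sys.argv[1]}.png",f["color"])
np.savez(f"{sys.argv[1]}.npz",**{k:f[k] for k in("K","k1","camera_from_world")})
for t in sys.argv[2:]:
    L=arm.landmark_of(t,f); print(t,[(np.round(l["pixel"],1).tolist(),round(l["confidence"],2)) for l in L[:2]])
p,r,s=tool(); print(np.round(p,1),np.round(s["tool_rot"],3),s["time_s"])
E
python3 w.py w1 stand hook_seat hook_nose hook_keeper weight weight_bar weight_grip
```

```text
stand [([327.2, 169.4], 0.7)]
hook_seat [([327.4, 185.6], 0.59)]
hook_nose []
hook_keeper [([341.9, 188.0], 0.56)]
weight [([323.2, 175.2], 0.91), ([327.7, 185.0], 0.67)]
weight_bar [([329.2, 187.7], 0.68)]
weight_grip [([326.3, 200.0], 0.96)]
[579.  157.  370.6] [ 3.141 -0.     1.348] 4.85
```

View pics/w1.png

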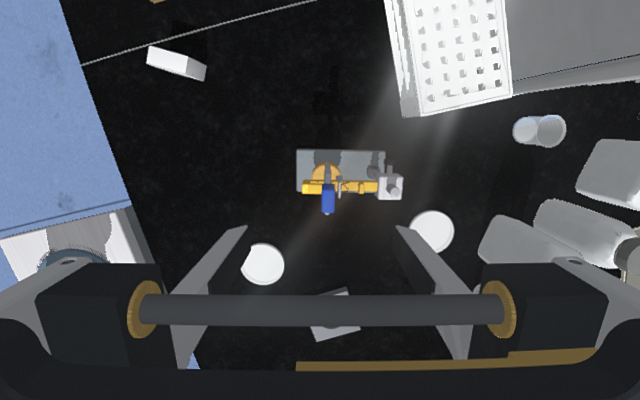

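Run:
```python
from h import *
f=dict(np.load("w1.npz")); im=cv2.imread("pics/w1.png")
cv2.imwrite("pics/w1c.png",cv2.resize(im[140:225,285:415],None,fx=6,fy=6,interpolation=2))
hsv=cv2.cvtColor(im,40); b=(cv2.inRange(hsv,(105,120,60),(130,255,255))>0); b[:,:285]=0;b[:,415:]=0;b[:140]=0;b[230:]=0
y,x=np.nonzero(b); print(x.min(),x.max(),y.min(),y.max(),x.mean(),y.mean())
for z in(182,200,218): print(z,np.round(onplane(f,np.array([326.3,200.0]),z),1))
```

```text
321 334 184 212 327.4884393063584 198.7398843930636
182 [580.2 135.5]
200 [580.9 140.1]
218 [581.6 144.7]
```

View pics/w1c.png

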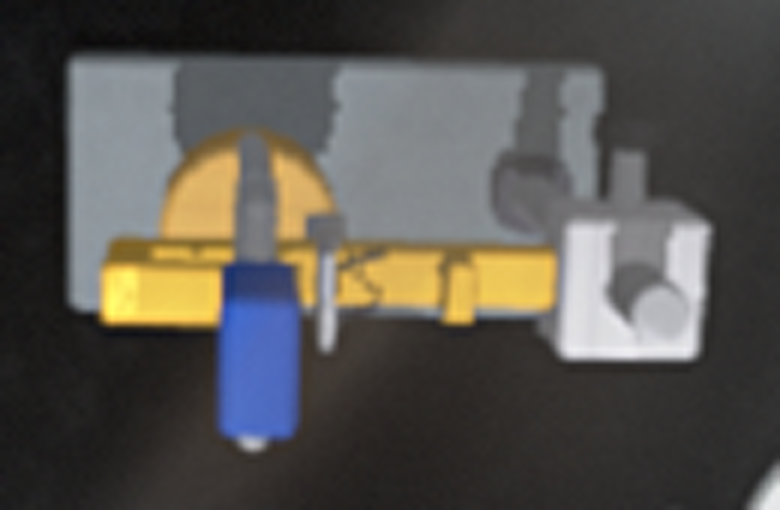

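Run:
```python
from h import *
f=dict(np.load("w1.npz"))
q=lambda c,z: onplane(f,np.array([285+c[0]/6-.4,140+c[1]/6-.4]),z)
A,B,C=q((68,57),12),q((605,65),12),q((68,312),12)
d=B-A; print(A,B,C,np.linalg.norm(d),np.linalg.norm(C-A),"yaw",np.degrees(np.arctan2(d[1],d[0])))
yaw=np.arctan2(d[1],d[0]); u=d/np.linalg.norm(d)
# hook line direction: edge of yellow arm
y1,y2=q((125,240),145),q((560,245),145); e=y2-y1; print("arm yaw",np.degrees(np.arctan2(e[1],e[0])))
box=np.array([[a,b,c] for a in(-8,8) for b in(-15,15) for c in(-18,18)])
Rz=R.from_euler("z",yaw)
def r(v):
    p=project(Rz.apply(box)+[v[0],v[1],200],f); return np.r_[p.min(0)-[321.3,184],p.max(0)-[334.8,212.8]]
s=least_squares(r,(580,140)); print(s.x,s.fun)
n=np.array([-u[1],u[0]]); g=s.x; print("grip rel A along/across",(g-A)@u,(g-A)@n, "rel post?",(q((660,312),180)-g)@u)
w=q((247,225),76); print(w)
```

```text
[540.02506216 197.93285906] [699.24450972 159.82186094] [520.94052374 120.68885284] 163.71707504120496 79.56667709540308 yaw -13.461134741458432
arm yaw -13.316643598224111
[583.11385799 142.48665673] [-0.3086051  -1.047892    0.3021584   1.00186187]
grip rel A along/across 54.812146987820945 -43.89253036580959 rel post? 87.56048065454686
[583.48438888 146.58826709]
```

```bash
python3 -c "
from h import *
plan([583,143,260],76.6)"
```

```text
pos [579.  157.  370.6] rpy [179.9  -0.   77.2] shift_cm [-1.29  0.69 11.06] turn [ 0.01 -0.    0.08] F [-1.22 -0.43 -1.06] gap 94.2
```

play_rows([
  [[-1.3, 0.7, 0], [0, 0, 0.08], 0],
  [[0, 0, 4], [0, 0, 0], 0],
  [[0, 0, 4], [0, 0, 0], 0],
  [[0, 0, 3], [0, 0, 0], 0],
  [[0, 0, 0], [0, 0, 0], 0],
  [[0, 0, 0], [0, 0, 0], 0],
])

```text
time_s: 5.45
eef_pos: [583.5, 142.9, 260.6]
tool_rot: [3.141, 0.0, 1.337]
force: [0.7, 0.3, 0.8]
finger_gap: 49.7
finger_force: 0.0
```

```bash
python3 w.py w2 weight_grip hook_nose hook_keeper
python3 - <<'E'
from h import *
f=dict(np.load("w2.npz")); im=cv2.imread("pics/w2.png")
hsv=cv2.cvtColor(im,40); b=cv2.inRange(hsv,(105,120,60),(130,255,255))
n,l,st,c=cv2.connectedComponentsWithStats(b); print([x.tolist() for x in st[1:] if x[4]>150])
cv2.imwrite("pics/w2c.png",cv2.resize(im[100:300,220:440],None,fx=3,fy=3,interpolation=2))
E
```

```text
weight_grip [([320.2, 212.0], 0.97), ([321.7, 191.6], 0.52)]
hook_nose [([338.8, 197.0], 0.67)]
hook_keeper [([340.3, 192.2], 0.56)]
[584.5 143.5 262.7] [ 3.137e+00 -1.000e-03  1.338e+00] 5.65
[[311, 192, 20, 44, 734]]
```

View pics/w2c.png

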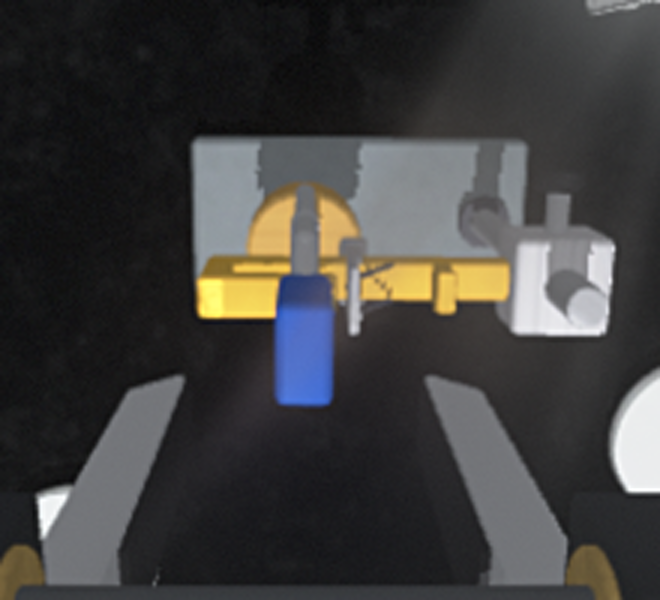

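Run:
```python
from h import *
f=dict(np.load("w2.npz"))
box=np.array([[a,b,c] for a in(-8,8) for b in(-15,15) for c in(-18,18)])
Rz=R.from_euler("z",-13.4,degrees=True)
def r(v):
    p=project(Rz.apply(box)+[v[0],v[1],200],f); return np.r_[p.min(0)-[310.8,191.8],p.max(0)-[330.8,235.5]]
s=least_squares(r,(580,140)); print(s.x,s.fun)
print(project([[*s.x,200]],f))
plan([*s.x,186],76.6)
```

```text
[582.60842588 142.57807675] [-0.13619184 -0.9657549   0.13662583  0.90650044]
[[320.79881966 212.39010763]]
pos [584.5 143.5 262.7] rpy [ 1.798e+02 -1.000e-01  7.660e+01] shift_cm [-0.14 -0.19  7.66] turn [ 0.03 -0.01  0.  ] F [0.13 0.21 0.08] gap 47.0
```

play_rows([
  [[0, 0, 3], [0, 0, 0], 0],
  [[0, 0, 2.4], [0, 0, 0], 0],
  [[0, 0, 2], [0, 0, 0], 0],
  [[0, 0, 0], [0, 0, 0], 0],
  [[0, 0, 0], [0, 0, 0], 0],
])

```text
time_s: 6.15
eef_pos: [583.9, 143.6, 187.3]
tool_rot: [3.14, -0.0, 1.338]
force: [0.1, -0.5, 0.3]
finger_gap: 47.1
finger_force: 0.0
```

play_rows([
  [[0, 0, 0], [0, 0, 0], -0.3],
  [[0, 0, 0], [0, 0, 0], -0.5],
  [[0, 0, 0], [0, 0, 0], -0.6],
  [[0, 0, 0], [0, 0, 0], -0.65],
  [[0, 0, 0], [0, 0, 0], -1],
  [[0, 0, 0], [0, 0, 0], -1],
  [[0, 0, 0], [0, 0, 0], -1],
  [[0, 0, 0], [0, 0, 0], -1],
], force=5)

```text
time_s: 6.95
eef_pos: [583.4, 143.5, 186.3]
tool_rot: [3.141, -0.0, 1.338]
force: [-0.4, 0.4, 1.3]
finger_gap: 15.7
finger_force: 5.0
```

Gripped without straining. Firm up, then lift in small steps.

play_rows([
  [[0, 0, 0], [0, 0, 0], -1],
  [[0, 0, 0], [0, 0, 0], -1],
  [[0, 0, 0], [0, 0, 0], -1],
], force=45)

```text
time_s: 7.25
eef_pos: [583.3, 143.6, 186.3]
tool_rot: [3.141, -0.0, 1.338]
force: [0.0, 0.9, 3.7]
finger_gap: 15.8
finger_force: 45.0
```

play_rows([
  [[0, 0, -0.1], [0, 0, 0], -1],
  [[0, 0, 0], [0, 0, 0], -1],
  [[0, 0, 0], [0, 0, 0], -1],
])

```text
time_s: 7.55
eef_pos: [583.0, 143.6, 186.4]
tool_rot: [-3.141, 0.0, 1.338]
force: [1.0, -0.4, -0.5]
finger_gap: 15.8
finger_force: 45.0
```

play_rows([
  [[0, 0, -0.1], [0, 0, 0], -1],
  [[0, 0, 0], [0, 0, 0], -1],
  [[0, 0, 0], [0, 0, 0], -1],
])

```text
time_s: 7.85
eef_pos: [582.6, 143.6, 187.2]
tool_rot: [-3.14, 0.0, 1.338]
force: [0.5, 0.3, -2.4]
finger_gap: 15.8
finger_force: 45.0
```

play_rows([
  [[0, 0, -0.1], [0, 0, 0], -1],
  [[0, 0, 0], [0, 0, 0], -1],
  [[0, 0, 0], [0, 0, 0], -1],
])

```text
time_s: 8.15
eef_pos: [583.1, 143.6, 188.9]
tool_rot: [-3.142, 0.0, 1.338]
force: [-0.3, 0.4, -3.0]
finger_gap: 15.7
finger_force: 45.0
```

```bash
cat > fr.py <<'E'
from h import *
u=np.array([np.cos(np.radians(-13.4)),np.sin(np.radians(-13.4)),0]); v=np.array([-u[1],u[0],0])
F=[];P=[];T=[]
for i in range(5):
    s=arm.observe();F.append(s["force"]);P.append(s["eef_pos"]);T.append(s["ft_torque"]);arm.grab_frame("wrist")
F=np.mean(F,0);P=np.mean(P,0);print("F along,across,z",np.round([F@u,F@v,F[2]],2),"torque",np.round(np.mean(T,0),3),"pos along,across,z",np.round([P@u,P@v,P[2]],2),np.round(s["tool_rot"],3),s["time_s"])
E
python3 fr.py
```

```text
F along,across,z [-0.17  0.05 -2.93] torque [-0.025 -0.067  0.001] pos along,across,z [534.   274.8  188.94] [-3.142  0.     1.338] 8.35
```

play_rows([
  [[0, 0, -0.05], [0, 0, 0], -1],
  [[0, 0.2, 0], [0, 0, 0], -1],
  [[0, 0.2, 0], [0, 0, 0], -1],
  [[0, 0.2, 0], [0, 0, 0], -1],
  [[0, 0, 0], [0, 0, 0], -1],
  [[0, 0, 0], [0, 0, 0], -1],
])

```text
time_s: 9.0
eef_pos: [589.0, 142.1, 189.4]
tool_rot: [-3.141, 0.0, 1.338]
force: [-0.7, 0.2, -3.2]
finger_gap: 15.7
finger_force: 45.0
```

```bash
python3 fr.py; python3 w.py w3; python3 -c "
import cv2
im=cv2.imread('pics/w3.png');cv2.imwrite('pics/w3c.png',cv2.resize(im[120:290,220:440],None,fx=3.5,fy=3.5,interpolation=2))"
```

```text
F along,across,z [ 0.24 -0.01 -3.  ] torque [-0.054 -0.104  0.011] pos along,across,z [539.99 274.8  189.41] [-3.141  0.     1.338] 9.2
[588.9 142.2 189.5] [-3.142 -0.     1.338] 9.3
```

View pics/w3c.png

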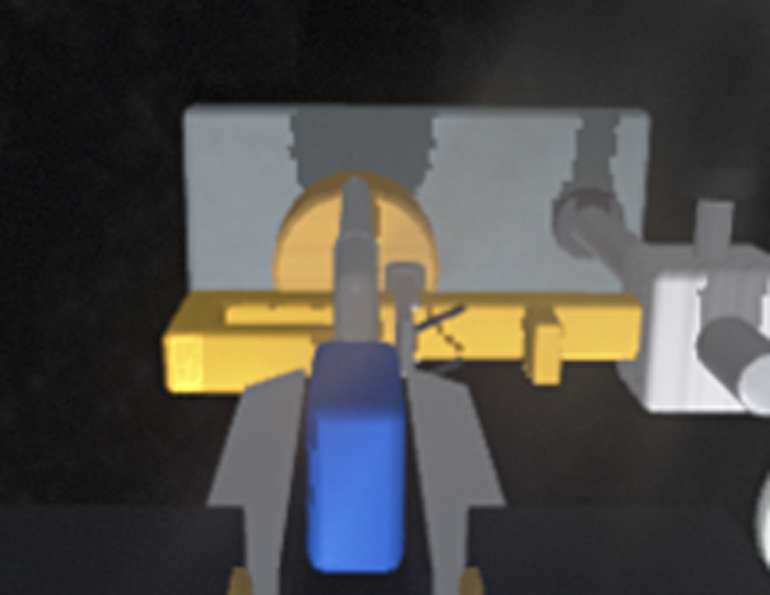

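play_rows([
  [[0, 0.2, 0], [0, 0, 0], -1],
  [[0, 0.2, 0], [0, 0, 0], -1],
  [[0, 0, 0], [0, 0, 0], -1],
])

```text
time_s: 9.6
eef_pos: [592.8, 141.3, 189.4]
tool_rot: [-3.141, -0.0, 1.338]
force: [-1.6, 0.3, -3.2]
finger_gap: 15.9
finger_force: 45.0
```

```bash
python3 fr.py
```

```text
F along,across,z [-1.24 -0.17 -2.88] torque [ 0.018  0.147 -0.022] pos along,across,z [543.91 274.83 189.39] [-3.141  0.     1.338] 9.8
```

play_rows([
  [[0, 0.2, 0], [0, 0, 0], -1],
  [[0, 0.2, 0], [0, 0, 0], -1],
  [[0, 0, 0], [0, 0, 0], -1],
])

```text
time_s: 10.15
eef_pos: [596.8, 140.3, 189.4]
tool_rot: [-3.141, -0.0, 1.338]
force: [-2.8, -0.1, -1.4]
finger_gap: 15.5
finger_force: 45.0
```

```bash
python3 fr.py
```

```text
F along,across,z [-2.7  -0.17 -1.71] torque [ 0.092  0.432 -0.016] pos along,across,z [548.01 274.82 189.44] [-3.141 -0.     1.338] 10.35
```

play_rows([
  [[0, 0.2, 0], [0, 0, 0], -1],
  [[0, 0, 0], [0, 0, 0], -1],
  [[0, 0, 0], [0, 0, 0], -1],
])

```text
time_s: 10.7
eef_pos: [598.7, 139.9, 189.3]
tool_rot: [-3.141, 0.0, 1.338]
force: [-2.3, 1.1, -2.4]
finger_gap: 15.7
finger_force: 45.0
```

```bash
python3 fr.py
```

```text
F along,across,z [-2.15  0.55 -2.2 ] torque [ 0.128  0.487 -0.033] pos along,across,z [549.92 274.81 189.31] [-3.141  0.     1.338] 10.9
```

play_rows([
  [[0, 0.1, 0], [0, 0, 0], -1],
  [[0, 0, 0], [0, 0, 0], -1],
  [[0, 0, 0], [0, 0, 0], -1],
])

```text
time_s: 11.25
eef_pos: [599.6, 139.7, 189.2]
tool_rot: [-3.141, 0.0, 1.338]
force: [-2.3, 1.6, -3.3]
finger_gap: 15.8
finger_force: 45.0
```

```bash
python3 fr.py
```

```text
F along,across,z [-2.91  0.39 -3.54] torque [0.163 0.575 0.012] pos along,across,z [550.85 274.8  189.24] [-3.141  0.     1.338] 11.45
```

play_rows([
  [[0, 0.1, 0], [0, 0, 0], -1],
  [[0, 0, 0], [0, 0, 0], -1],
  [[0, 0, 0], [0, 0, 0], -1],
])

```text
time_s: 11.8
eef_pos: [600.7, 139.3, 189.5]
tool_rot: [3.142, 0.0, 1.338]
force: [-3.2, 0.9, -2.6]
finger_gap: 15.5
finger_force: 45.0
```

```bash
python3 fr.py
```

```text
F along,across,z [-2.9  -0.17 -2.93] torque [ 0.081  0.631 -0.019] pos along,across,z [552.06 274.77 189.49] [3.142 0.    1.338] 12.0
```

play_rows([
  [[0, 0.1, 0], [0, 0, 0], -1],
  [[0, 0, 0], [0, 0, 0], -1],
  [[0, 0, 0], [0, 0, 0], -1],
])

```text
time_s: 12.35
eef_pos: [601.7, 139.1, 189.5]
tool_rot: [-3.142, 0.0, 1.338]
force: [-1.8, 0.5, -3.6]
finger_gap: 15.5
finger_force: 45.0
```

```bash
python3 fr.py
```

```text
F along,across,z [-2.93 -0.38 -3.47] torque [ 0.059  0.656 -0.017] pos along,across,z [553.03 274.8  189.47] [3.142 0.    1.338] 12.55
```

play_rows([
  [[0, 0.1, 0], [0, 0, 0], -1],
  [[0, 0, 0], [0, 0, 0], -1],
  [[0, 0, 0], [0, 0, 0], -1],
])

```text
time_s: 12.9
eef_pos: [602.4, 139.0, 189.4]
tool_rot: [-3.141, 0.0, 1.338]
force: [-4.0, 0.8, -2.3]
finger_gap: 15.5
finger_force: 45.0
```

```bash
python3 fr.py
```

```text
F along,across,z [-4.47 -0.24 -2.62] torque [ 0.129  0.958 -0.009] pos along,across,z [553.83 274.84 189.42] [-3.141  0.     1.338] 13.1
```

play_rows([
  [[0, 0.05, 0], [0, 0, 0], -1],
  [[0, 0, 0], [0, 0, 0], -1],
  [[0, 0, 0], [0, 0, 0], -1],
])

```text
time_s: 13.45
eef_pos: [602.6, 139.0, 189.4]
tool_rot: [-3.14, 0.0, 1.338]
force: [-5.6, 0.7, -1.5]
finger_gap: 15.9
finger_force: 45.0
```

```bash
python3 fr.py
```

```text
F along,across,z [-6.06 -0.4  -1.79] torque [ 0.181  1.359 -0.011] pos along,across,z [553.94 274.85 189.39] [-3.14   0.     1.338] 13.65
```

play_rows([
  [[0, -0.07, 0], [0, 0, 0], -1],
  [[0, 0, -0.2], [0, 0, 0], -1],
  [[0, 0, -0.2], [0, 0, 0], -1],
  [[0, 0, 0], [0, 0, 0], -1],
])

```text
time_s: 14.1
eef_pos: [603.2, 138.9, 194.3]
tool_rot: [3.139, -0.0, 1.338]
force: [-1.5, 1.0, -1.5]
finger_gap: 15.5
finger_force: 45.0
```

```bash
python3 fr.py
```

```text
F along,across,z [-1.85 -0.11 -1.11] torque [ 0.031  0.361 -0.014] pos along,across,z [554.58 274.91 194.23] [ 3.14  -0.     1.338] 14.3
```

play_rows([
  [[0, 0, -0.2], [0, 0, 0], -1],
  [[0, 0, -0.2], [0, 0, 0], -1],
  [[0, 0, -0.2], [0, 0, 0], -1],
  [[0, 0, 0], [0, 0, 0], -1],
])

```text
time_s: 14.75
eef_pos: [602.6, 139.0, 199.7]
tool_rot: [3.141, -0.0, 1.338]
force: [-1.4, -0.1, -1.5]
finger_gap: 15.5
finger_force: 45.0
```

```bash
python3 fr.py
```

```text
F along,across,z [-1.61  0.09 -1.92] torque [ 0.042  0.319 -0.026] pos along,across,z [554.01 274.83 199.69] [ 3.141 -0.     1.338] 14.95
```

play_rows([
  [[0, 0, -0.3], [0, 0, 0], -1],
  [[0, 0, -0.3], [0, 0, 0], -1],
  [[0, 0, -0.3], [0, 0, 0], -1],
  [[0, 0, 0], [0, 0, 0], -1],
])

```text
time_s: 15.4
eef_pos: [602.9, 139.0, 209.3]
tool_rot: [3.14, -0.0, 1.338]
force: [-0.5, 0.4, -2.4]
finger_gap: 16.1
finger_force: 45.0
```

```bash
python3 fr.py
```

```text
F along,across,z [-1.19  0.14 -2.13] torque [ 0.022  0.184 -0.007] pos along,across,z [554.21 274.88 209.03] [ 3.141 -0.     1.338] 15.6
```

play_rows([
  [[0, 0, -0.3], [0, 0, 0], -1],
  [[0, 0, -0.3], [0, 0, 0], -1],
  [[0, 0, -0.3], [0, 0, 0], -1],
  [[0, 0, -0.3], [0, 0, 0], -1],
  [[0, 0, -0.2], [0, 0, 0], -1],
  [[0, 0, 0], [0, 0, 0], -1],
])

```text
time_s: 16.25
eef_pos: [602.8, 139.0, 223.1]
tool_rot: [3.14, -0.0, 1.338]
force: [0.7, -0.4, -3.0]
finger_gap: 15.5
finger_force: 45.0
```

```bash
python3 fr.py; python3 w.py w4; python3 -c "
import cv2
im=cv2.imread('pics/w4.png');cv2.imwrite('pics/w4c.png',cv2.resize(im[100:300,190:450],None,fx=3,fy=3,interpolation=2))"
```

```text
F along,across,z [ 0.69  0.01 -3.01] torque [-0.022 -0.051  0.005] pos along,across,z [553.91 274.82 222.57] [-3.141  0.     1.338] 16.45
[602.3 139.  222.3] [-3.141  0.     1.338] 16.55
```

View pics/w4c.png

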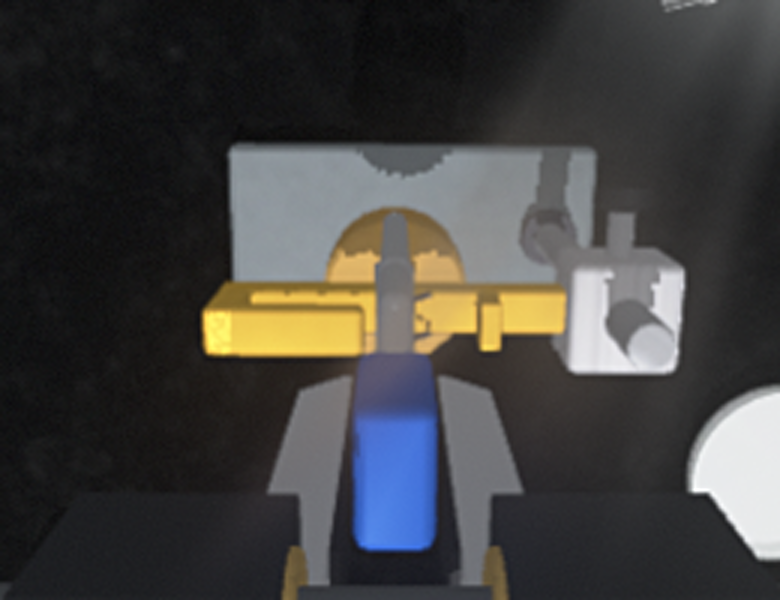

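play_rows([
  [[0, 0, -0.3], [0, 0, 0], -1],
  [[0, -0.5, 0], [0, 0, 0], -1],
  [[0, -0.5, 0], [0, 0, 0], -1],
  [[0, -0.5, 0], [0, 0, 0], -1],
  [[0, -0.5, 0], [0, 0, 0], -1],
  [[0, 0, 0], [0, 0, 0], -1],
])

```text
time_s: 17.15
eef_pos: [582.2, 143.9, 225.4]
tool_rot: [-3.141, -0.0, 1.338]
force: [0.5, -0.3, -3.3]
finger_gap: 15.8
finger_force: 45.0
```

```bash
python3 fr.py
```

```text
F along,across,z [ 0.11  0.05 -2.95] torque [-0.042 -0.059 -0.002] pos along,across,z [533.6  274.85 225.51] [ 3.141 -0.     1.338] 17.35
```

play_rows([
  [[0, -0.7, 0], [0, 0, 0], -1],
  [[0, -0.9, 0], [0, 0, 0], -1],
  [[0, -1.2, 0], [0, 0, 0], -1],
  [[0, -1.2, 0], [0, 0, 0], -1],
  [[0, -1.5, 0], [0, 0, 0], -1],
  [[0, -1.5, 0], [0, 0, 0], -1],
  [[0, -1.5, 0], [0, 0, 0], -1],
  [[0, -1.5, 0], [0, 0, 0], -1],
  [[0, -1.0, 0], [0, 0, 0], -1],
  [[0, -0.5, 0], [0, 0, 0], -1],
])

```text
time_s: 18.4
eef_pos: [470.0, 170.5, 225.5]
tool_rot: [3.141, -0.0, 1.338]
force: [-0.3, -1.0, -2.5]
finger_gap: 15.7
finger_force: 45.0
```

```bash
python3 fr.py
python3 - <<'E'
from h import *
o=[]
for n in("top","scene"):
    f=arm.grab_frame(n); cv2.imwrite(f"pics/{n}5.png",f["color"])
    T=arm.trace("rest",f); L=arm.landmark_of("rest",f)
    for t in T[:1]: print(n,np.round(t["bbox"],1),t["confidence"],t["region"].sum())
    for l in L[:2]: print(l["pixel"],l["confidence"],onplane(f,np.array(l["pixel"]),0))
    if L:o.append((f,np.array(L[0]["pixel"])))
    if T:
        m=T[0]["region"].astype(np.uint8); r=cv2.minAreaRect(np.argwhere(m)[:,::-1].astype(np.float32)); print(r,onplane(f,np.array(r[0]),18))
f=arm.grab_frame("wrist"); print(arm.landmark_of("rest",f))
E
```

```text
F along,across,z [ 0.22 -0.03 -2.88] torque [-0.039 -0.056  0.025] pos along,across,z [418.29 274.79 225.59] [ 3.141 -0.     1.338] 18.6
top [248.  165.5 276.4 212.5] 0.5 989
[348.3, 212.5] 0.83 [ 525.35419174 -167.45658318]
[306.8, 248.3] 0.53 [401.68802895 -23.21795011]
((260.759765625, 187.98342895507812), (26.626405715942383, 50.15671920776367), 3.9451863765716553) [609.59608614 135.48267687]
scene [316.6 225.1 347.4 262. ] 0.76 698
[331.5, 242.4] 0.96 [ 539.25984095 -150.99982944]
((332.1600036621094, 244.12001037597656), (27.200000762939453, 27.600000381469727), 36.86989974975586) [ 524.67587486 -165.58422641]
[]
```

play_rows([
  [[-1, 0.3, 0], [0, 0, 0], -1],
  [[-2, 0.7, 0], [0, 0, 0], -1],
  [[-3, 1, 0], [0, 0, 0], -1],
  [[-3, 1, 0], [0, 0, 0], -1],
  [[-3, 1, 0], [0, 0, 0], -1],
  [[-3, 1, 0], [0, 0, 0], -1],
  [[-3, 1, 0], [0, 0, 0], -1],
  [[-3, 1, 0], [0, 0, 0], -1],
  [[-3, 1, 0], [0, 0, 0], -1],
  [[-3, 1, 0], [0, 0, 0], -1],
])

```text
time_s: 20.05
eef_pos: [496.0, -115.3, 225.5]
tool_rot: [3.141, 0.0, 1.337]
force: [1.1, 0.5, -2.4]
finger_gap: 15.7
finger_force: 45.0
```

play_rows([
  [[-3, 1, 0], [0, 0, 0], -1],
  [[-3, 1, 0], [0, 0, 0], -1],
  [[-3, 1, 0], [0, 0, 0], -1],
  [[-2.4, 0.2, 0], [0, 0, 0], -1],
  [[-1.5, 0, 0], [0, 0, 0], -1],
  [[-0.5, 0, 0], [0, 0, 0], -1],
  [[0, 0, 0], [0, 0, 0], -1],
  [[0, 0, 0], [0, 0, 0], -1],
])

```text
time_s: 20.85
eef_pos: [496.4, -250.2, 225.4]
tool_rot: [-3.141, -0.0, 1.338]
force: [-0.4, 0.2, -2.8]
finger_gap: 15.7
finger_force: 45.0
```

```bash
python3 fr.py; python3 w.py w5 rest weight weight_bar
```

```text
F along,across,z [ 0.11  0.2  -2.56] torque [-0.043 -0.096  0.002] pos along,across,z [ 541.04 -128.29  225.48] [ 3.141 -0.     1.339] 21.05
rest []
weight [([321.1, 186.6], 0.62)]
weight_bar [([323.5, 222.8], 0.62)]
[ 496.5 -250.9  225.5] [ 3.142 -0.     1.338] 21.3
```

View pics/w5.png

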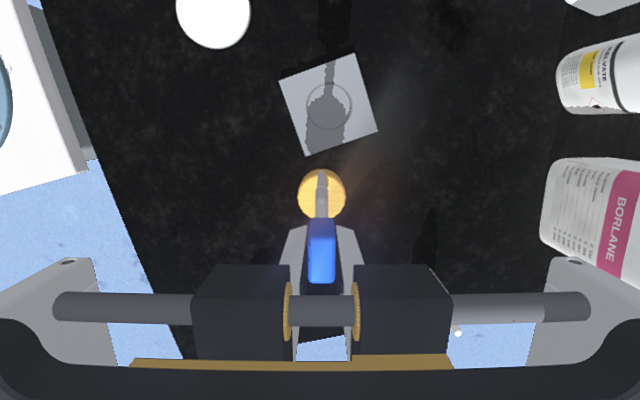

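```bash
cat > rest.py <<'E'
import sys
from h import *
n=sys.argv[1]; tz=float(sys.argv[2])
f=dict(np.load(n+".npz")); im=cv2.imread(f"pics/{n}.png"); hsv=cv2.cvtColor(im,40)
b=cv2.inRange(hsv,(10,80,60),(30,255,255)); nn,l,st,c=cv2.connectedComponentsWithStats(b)
c0=[i for i in range(1,nn) if 270<c[i][0]<370 and 120<c[i][1]<260]; i=max(c0,key=lambda i:st[i,4]); s=st[i]; bb=np.array([s[0],s[1],s[0]+s[2]-1,s[1]+s[3]-1.]);print("brass",bb,s[4])
a=np.linspace(0,2*np.pi,60); u=tz-147.5
ring=np.vstack([np.c_[r*np.cos(a),r*np.sin(a),0*a+z] for r,z in((25,u+36),(25,u+3),(22,u))])
r=lambda v:(lambda p:np.r_[p[:,0].min()-bb[0]+.5,p[:,1].min()-bb[1]+.5,p[:,0].max()-bb[2]-.5])(project(ring+[v[0],v[1],0],f))
w=least_squares(r,(500,-250)); print("weight xy",w.x,w.fun)
g=cv2.inRange(hsv,(0,0,95),(180,60,255)); x0,y0,x1,y1=map(int,sys.argv[3:7])
m=np.zeros_like(g); m[y0:y1,x0:x1]=g[y0:y1,x0:x1]
m=cv2.morphologyEx(m,cv2.MORPH_CLOSE,np.ones((3,3))); nn,l,st,c=cv2.connectedComponentsWithStats(m); i=1+np.argmax(st[1:,4])
pts=np.argwhere(l==i)[:,::-1]; h=cv2.convexHull(pts.astype(np.int32)); q=cv2.approxPolyDP(h,6,True)[:,0].astype(float); print("corners",q.tolist(),st[i].tolist())
def rr(v):
    k=R.from_euler("z",v[2]).apply(np.array([[sx*50,sy*50,z] for sx in(-1,1) for sy in(-1,1) for z in(0,18)]))+[v[0],v[1],0]
    H=cv2.convexHull(project(k,f).astype(np.float32))
    return [cv2.pointPolygonTest(H,(float(x),float(y)),True) for x,y in h[:,0]]
for y in(.2,.5):
    v=least_squares(rr,(525,-165,y)); print("rest",v.x,np.abs(v.fun).mean())
d=v.x[:2]-w.x; p,ro,s=tool(); print("delta",d,"tool cm",np.round(ro.inv().apply([*d,0])/10,2))
cv2.imwrite(f"pics/{n}r.png",cv2.resize(im[30:230,250:400],None,fx=3,fy=3,interpolation=2))
E
python3 rest.py w5 225.5 265 40 390 170
```

```text
brass [296. 168. 345. 217.] 1474
weight xy [ 495.8924503  -248.60713854] [ 0.71948737 -0.03246308 -0.71987234]
corners [[377.0, 131.0], [306.0, 156.0], [278.0, 81.0], [354.0, 53.0]] [278, 53, 100, 104, 6494]
rest [ 5.22341068e+02 -1.59375167e+02  2.06284756e-01] 3.5739763004211293
rest [ 5.25000032e+02 -1.65000005e+02  5.00000000e-01] 9.441784706328344
delta [29.10758126 83.60713329] tool cm [8.81 0.9  0.  ]
```

View pics/w5r.png

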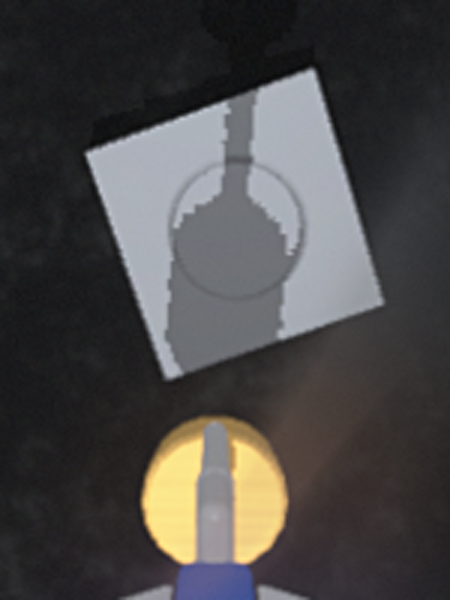

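Run:
```python
from h import *
f=dict(np.load("w5.npz"))
P=[onplane(f,np.array(c)/3+[250-.33,30-.33],18) for c in((88,150),(315,67),(383,303),(167,380))]
P=np.array(P); print([np.linalg.norm(P[i]-P[i-1]) for i in range(4)],"centre",P.mean(0))
E=np.array([(238,160),(304,228),(236,299),(170,229)])
Q=np.array([onplane(f,c/3+[249.67,29.67],18) for c in E]); print("recess",Q.mean(0),np.linalg.norm(Q[0]-Q[2]),np.linalg.norm(Q[1]-Q[3]))
c=P.mean(0)*.6+Q.mean(0)*.4
p,ro,s=tool()
for w in([495.9,-248.6],[496.5,-250.5]):
    d=c-w; print(d,np.round(ro.inv().apply([*d,0])/10,2))
```

```text
[np.float64(101.04818402141495), np.float64(99.39980269070725), np.float64(100.05179608005444), np.float64(99.73470454877263)] centre [ 528.33421302 -158.3659837 ]
recess [ 527.66053897 -158.81025801] 56.9091302733581 56.93461551785787
[32.1647434  90.05630657] [9.5  1.05 0.  ]
[31.5647434  91.95630657] [9.68 0.95 0.  ]
```

play_rows([
  [[0.8, 0.1, 0], [0, 0, 0], -1],
  [[1.6, 0.2, 0], [0, 0, 0], -1],
  [[2.4, 0.2, 0], [0, 0, 0], -1],
  [[2.4, 0.2, 0.6], [0, 0, 0], -1],
  [[1.6, 0.2, 1], [0, 0, 0], -1],
  [[0.8, 0.1, 1], [0, 0, 0], -1],
  [[0, 0, 1], [0, 0, 0], -1],
  [[0, 0, 0.8], [0, 0, 0], -1],
  [[0, 0, 0], [0, 0, 0], -1],
  [[0, 0, 0], [0, 0, 0], -1],
])

```text
time_s: 22.3
eef_pos: [528.2, -160.7, 181.3]
tool_rot: [-3.141, 0.0, 1.337]
force: [0.0, 0.3, -3.0]
finger_gap: 15.8
finger_force: 45.0
```

```bash
python3 fr.py; python3 w.py w6; python3 -c "
import cv2
im=cv2.imread('pics/w6.png');cv2.imwrite('pics/w6c.png',cv2.resize(im[100:270,220:420],None,fx=4,fy=3.5,interpolation=2))
h=cv2.cvtColor(im,40); n,l,s,c=cv2.connectedComponentsWithStats(cv2.inRange(h,(10,80,60),(30,255,255)));print([x.tolist() for x in s[1:] if x[4]>100])"
```

```text
F along,across,z [ 0.58  0.03 -2.77] torque [-0.023 -0.099  0.008] pos along,across,z [551.35 -33.8  181.86] [3.14  0.    1.337] 22.5
[ 528.6 -160.3  181.9] [3.141 0.    1.337] 22.6
[[587, 135, 23, 38, 600], [298, 169, 48, 49, 1349], [283, 282, 9, 59, 338], [351, 282, 10, 59, 356], [129, 354, 326, 17, 3808]]
```

View pics/w6c.png

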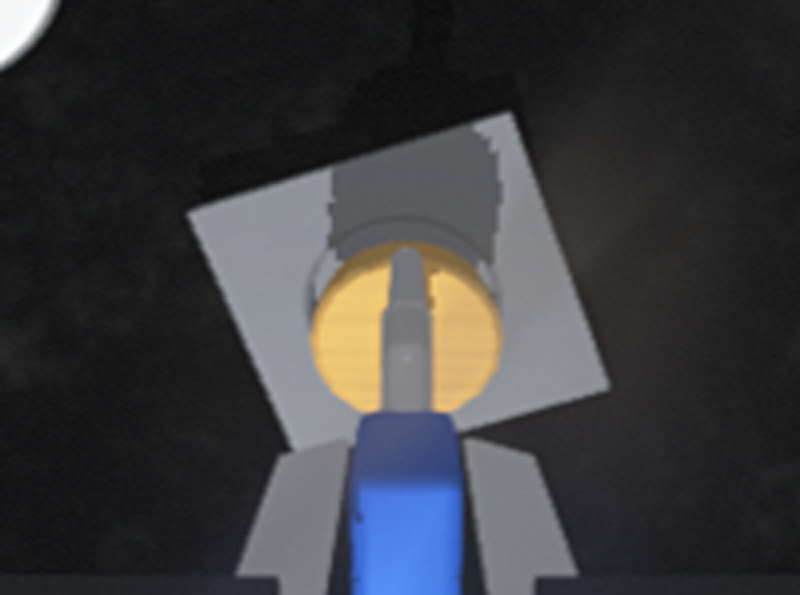

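Run:
```python
from h import *
f=dict(np.load("w6.npz"))
px=lambda c: np.array([c[0]/4+220-.4,c[1]/3.5+100-.35])
P=np.array([onplane(f,px(c),18) for c in((187,212),(512,110),(609,388))])
print(np.linalg.norm(P[0]-P[1]),np.linalg.norm(P[1]-P[2]),"diag centre",(P[0]+P[2])/2)
Q=[onplane(f,px(c),18) for c in((405,217),(308,285),(502,285))]
s=least_squares(lambda v:[np.linalg.norm(q-v)-28.4 for q in Q],(528,-158)); print("recess",s.x,s.fun)
a=np.linspace(0,2*np.pi,90); u=181.7-147.5
ring=np.vstack([np.c_[r*np.cos(a),r*np.sin(a),0*a+z] for r,z in((25,u+36),(25,u+3),(22,u))])
for bb in ([297.8,168.8,345.2],):
    r=lambda v:(lambda p:np.r_[p[:,0].min()-bb[0],p[:,1].min()-bb[1],p[:,0].max()-bb[2]])(project(ring+[v[0],v[1],0],f))
    w=least_squares(r,(528,-158)); print("weight",w.x,w.fun)
c=(P[0]+P[2])/2*.6+s.x*.4;p,ro,_=tool();print(np.round(ro.inv().apply([*(c-w.x),0])/10,2), p)
```

```text
100.90756728400906 100.6636495860103 diag centre [ 527.61173937 -158.65390645]
recess [ 528.58194551 -157.72297311] [-0.34911758  1.08179338  1.08171552]
weight [ 528.58154711 -160.45815728] [-0.52498651  0.02373112  0.52525692]
[ 0.2  -0.11 -0.  ] [ 528.56254508 -160.28926895  181.94664714]
```

play_rows([
  [[0.18, -0.05, 0], [0, 0, 0], -1],
  [[0, 0, 0.5], [0, 0, 0], -1],
  [[0, 0, 0.5], [0, 0, 0], -1],
  [[0, 0, 0.5], [0, 0, 0], -1],
  [[0, 0, 0.3], [0, 0, 0], -1],
  [[0, 0, 0], [0, 0, 0], -1],
])

```text
time_s: 23.2
eef_pos: [527.8, -157.9, 162.6]
tool_rot: [-3.14, -0.0, 1.338]
force: [-0.3, -0.2, -2.5]
finger_gap: 15.7
finger_force: 45.0
```

```bash
python3 fr.py
```

```text
F along,across,z [-0.16  0.27 -2.88] torque [-0.041 -0.066 -0.005] pos along,across,z [550.49 -31.37 163.25] [3.141 0.    1.338] 23.4
```

play_rows([
  [[0, 0, 0.2], [0, 0, 0], -1],
  [[0, 0, 0.2], [0, 0, 0], -1],
  [[0, 0, 0.1], [0, 0, 0], -1],
  [[0, 0, 0], [0, 0, 0], -1],
])

```text
time_s: 23.85
eef_pos: [528.1, -158.0, 158.1]
tool_rot: [-3.141, -0.0, 1.338]
force: [0.1, 0.3, -3.3]
finger_gap: 15.5
finger_force: 45.0
```

```bash
python3 fr.py
```

```text
F along,across,z [ 0.21 -0.03 -2.81] torque [-0.049 -0.079 -0.009] pos along,across,z [550.51 -31.35 158.37] [3.141 0.    1.338] 24.05
```

play_rows([
  [[0, 0, 0.1], [0, 0, 0], -1],
  [[0, 0, 0.1], [0, 0, 0], -1],
  [[0, 0, 0], [0, 0, 0], -1],
  [[0, 0, 0], [0, 0, 0], -1],
])

```text
time_s: 24.5
eef_pos: [528.2, -158.1, 156.4]
tool_rot: [-3.141, -0.0, 1.338]
force: [-0.6, -0.5, -2.9]
finger_gap: 15.7
finger_force: 45.0
```

```bash
python3 fr.py
```

```text
F along,across,z [ 0.08  0.07 -2.84] torque [-0.044 -0.066  0.021] pos along,across,z [550.56 -31.38 156.44] [3.141 0.    1.338] 24.7
```

play_rows([
  [[0, 0, 0.1], [0, 0, 0], -1],
  [[0, 0, 0], [0, 0, 0], -1],
  [[0, 0, 0], [0, 0, 0], -1],
])

```text
time_s: 25.05
eef_pos: [528.2, -158.1, 155.4]
tool_rot: [-3.141, -0.0, 1.338]
force: [0.2, 0.0, -2.3]
finger_gap: 15.6
finger_force: 45.0
```

```bash
python3 fr.py
```

```text
F along,across,z [-0.03 -0.26 -2.85] torque [-0.055 -0.063  0.004] pos along,across,z [550.55 -31.38 155.43] [ 3.142 -0.     1.338] 25.25
```

play_rows([
  [[0, 0, 0.1], [0, 0, 0], -1],
  [[0, 0, 0], [0, 0, 0], -1],
  [[0, 0, 0], [0, 0, 0], -1],
])

```text
time_s: 25.6
eef_pos: [528.5, -158.2, 154.7]
tool_rot: [3.141, 0.0, 1.338]
force: [-1.0, 0.2, -1.0]
finger_gap: 16.1
finger_force: 45.0
```

```bash
python3 fr.py
```

```text
F along,across,z [-0.13  0.32 -0.88] torque [-0.027 -0.041 -0.005] pos along,across,z [550.72 -31.41 154.68] [3.141 0.    1.338] 25.8
```

play_rows([
  [[0, 0, 0.06], [0, 0, 0], -1],
  [[0, 0, 0], [0, 0, 0], -1],
  [[0, 0, 0], [0, 0, 0], -1],
])

```text
time_s: 26.15
eef_pos: [528.6, -158.2, 154.6]
tool_rot: [3.141, 0.0, 1.338]
force: [-1.6, 1.0, 4.2]
finger_gap: 15.5
finger_force: 45.0
```

```bash
python3 fr.py
```

```text
F along,across,z [-1.66  0.62  5.36] torque [ 0.234  0.373 -0.025] pos along,across,z [550.89 -31.42 154.63] [3.141 0.    1.338] 26.35
```

play_rows([
  [[0, 0, 0], [0, 0, 0], -1],
  [[0, 0, 0], [0, 0, 0], -1],
], force=5)

```text
time_s: 26.6
eef_pos: [528.7, -158.3, 154.6]
tool_rot: [3.14, 0.0, 1.338]
force: [-1.3, 1.9, 5.5]
finger_gap: 16.2
finger_force: 5.0
```

play_rows([
  [[0, 0, 0], [0, 0, 0], -0.5],
  [[0, 0, 0], [0, 0, 0], -0.2],
  [[0, 0, 0], [0, 0, 0], 0],
  [[0, 0, 0], [0, 0, 0], 0],
  [[0, 0, 0], [0, 0, 0], 0],
  [[0, 0, -2], [0, 0, 0], 0],
  [[0, 0, -4], [0, 0, 0], 0],
  [[0, 0, -4], [0, 0, 0], 0],
  [[0, 0, 0], [0, 0, 0], 0],
  [[0, 0, 0], [0, 0, 0], 0],
])

```text
time_s: 27.6
eef_pos: [528.7, -158.3, 254.7]
tool_rot: [3.14, 0.001, 1.338]
force: [0.5, 0.4, -0.0]
finger_gap: 46.8
finger_force: 0.0
```

```bash
python3 fr.py; python3 w.py w7; python3 -c "
import cv2
im=cv2.imread('pics/w7.png');cv2.imwrite('pics/w7c.png',cv2.resize(im[100:290,220:420],None,fx=4,fy=3,interpolation=2))"
```

```text
F along,across,z [ 0.1  -0.21 -0.49] torque [-0.065 -0.05   0.016] pos along,across,z [550.01 -31.25 252.71] [-3.138e+00 -1.000e-03  1.338e+00] 27.8
[ 527.7 -157.8  252.3] [-3.139e+00 -1.000e-03  1.338e+00] 27.9
```

View pics/w7c.png

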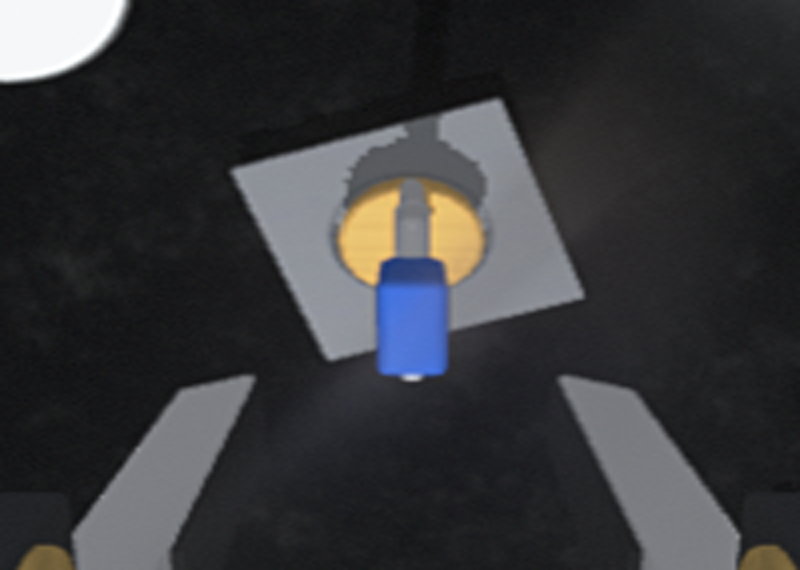

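The brass foot sits centred in the recess circle (crop ~(412,235)), upright, and the fingers are clear above; handing in.

```bash
python3 -c "
from bench import arm
print(arm.close_job())"
```

```text
the job is handed in; nothing more can be done
None
```

I lifted the weight off the safety hook and set it upright in the recess of the grey rest. I let go and handed the job in at about 28 s; no verdict came back, but the last picture shows the foot centred and the fingers clear, and averaged push on the hook peaked near 6 N (limit 12 N).

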